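Find the fullest screw tin by feel

ROBOT

A 6-joint arm with a two-finger parallel gripper is mounted at the origin on the work surface. World frame = base frame: x ahead of the robot, y to its left, z up, the work surface at z = 0. Lengths are in m, angles in rad, forces in N, time in s.
With the tool pointing down it reaches from about 0.25 to 0.8 m from the base axis. Payload 8.5 kg.
Tool frame: the origin (TCP) lies between the finger pads; the fingertips stand 17 mm ahead of it and the grasp point (between the pads) lies 2 mm behind it; y points along the fingers, x is the direction in which the jaws open and shut, and the axes are right-handed (so a half turn about y gives the same grasp; the last joint's range is limited). The gripper opens to 85 mm and grips with 20 to 120 N. Pads are 22 mm wide; open, the fingers measure 114 mm over their backs; the gripper's body (76 mm by 85 mm) begins 54 mm behind the grasp point. The pads swing forward as they close: fully open they stand 13 mm farther back than shut.
Start: joints at [1.142, 0.238, -0.013, 1.319, 0, 1.571], TCP at [0.218, 0.477, 0.248] pointing down, gripper open.
Joint ranges: [-2.66, 2.66], [-1.03, 1.9], [-1.14, 1.46], [-1.82, 2.27], [-1.45, 1.34], [-3.14, 3.14]. Speed limits (rad/s): [2.22, 2.22, 2.79, 3.14, 3.14, 3.14].

INTERFACE

Orientations are given as a unit quaternion [w, x, y, z].
In Python, from bench import ctrl, vision, finish_job gives the robot as it stands.
- The arm moves only by the tool jog_arm, never from a script. Its argument "motion" is a list of rows, each a list of 7 numbers: the shift along the tool's x, y, z scaled (see below), then the turn, a rotation vector about the tool's x, y, z scaled (see below), then the closure, from 0 (fully open) to 1 (shut). A call has 1 to 12 rows; each row shifts and turns the pose as measured when the row begins, along the tool's axes as they then stand; what a row does not reach is not made up. The controller multiplies each number of a shift by 150 mm and each number of a turn by 90 degrees. A row lasts 1/10 s, in which the tool goes at most 50 mm and 8.59 degrees, less where a joint would pass 70% of its speed; a pose out of reach is approached as far as the arm can. A call with a number of a shift or a turn outside -1 to 1 is refused whole. A call with a gripper value outside its range is refused whole. The fingers move at their own pace and stop on an object; the grip force is fixed at half the most. Time passes only in rows, so rows that do not move let the fingers close. It gives the time, the measured TCP pose, the force and the opening at its end, in the units of the state.
- ctrl.observe(): the state, without advancing time (a new reading comes with each control period).
- vision.snapshot(name): name is "scene" or "top" or "wrist"; returns the picture (480x640x3 uint8, red, green, blue); there is no depth.
- vision.camera_info(name): a dict with "mtx" (3x3 intrinsics, pixels), "rvec" (rotation vector, rad) and "tvec" (3), from world to camera coordinates, as OpenCV has them. Camera axes: x right, y down, z forward; pixel columns grow to the right and rows downward; lengths in m; the calibration is good to about 2 mm. A picture is of the moment at which its call begins: read the wrist's pose just before it. camera_info takes no time and is no camera call; for the wrist camera it gives the pose at the moment of the call.
- finish_job(): hands the job in, once; it reports no verdict.
The state is a dict: "time_s": time; "joint_positions": joint angles; "qvel": joint speeds; "joint_torque": joint torques, N m; "ee_pos": TCP position; "orientation": TCP orientation; "ft_force": force on the tool from outside, world axes, zero at the start; "ft_torque": the same for the moment, N m; "gripper_width": opening from 0.0 (shut) to 1.0 (fully open).
Only numpy, scipy, OpenCV 4.12 (cv2) and the standard library are available. Lean on these libraries where they do the work, as an engineer would, in place of code of your own. Each camera call takes 0.05 s, during which the arm holds its last target.

TASK

Three identical closed screw tins stand on the cork spots of a plywood board, and one is clearly heavier than the other two. Working along the board from the end nearest the white drawer organiser, lift each tin straight up over its spot, a few centimetres, feel its weight, and set it back upright on its own spot without dropping it (the last one may stay in the hand if it is the heaviest). Then take the heaviest tin and finish while still holding it up, upright and still, about 15 cm (at least 10 cm) clear of the board and touching nothing but the gripper, with the other two on their spots and everything else on the bench left alone.

Things in the scene. Friction and masses are not known exactly. Their poses are not given: they have to be found in the camera images.
- board: fixed plywood board lying on the bench, 120 mm (x) by 380 mm (y) by 12 mm thick, with three brown cork spots of 80 mm diameter flush on its top, 125 mm apart along y; origin at the centre of its underside; its x points away from the robot (turned up to 0.35 rad), z up
- spot_l (a point): centre of the cork spot at the board's +y end (the robot's left), on the board's top face, 12 mm above the bench
- spot_m (a point): centre of the middle cork spot, on the board's top face
- spot_r (a point): centre of the cork spot at the board's -y end (the robot's right), on the board's top face
- tin_a_mid (a point): one of three identical closed screw tins: silver upright cylinder, 60 mm diameter, 80 mm tall, with a flat blue lid fixed shut; best gripped by the side of its upper half. The heaviest weighs 0.49 to 0.64 kg, the others 0.12 to 0.37 kg, and its spot changes every time. This point is the tin's centre, 40 mm above its underside; z along its axis
- tin_b_mid (a point): same kind of tin as tin_a and outwards identical; this point is its centre, 40 mm above its underside; z along its axis
- tin_c_mid (a point): same kind of tin as tin_a and outwards identical; this point is its centre, 40 mm above its underside; z along its axis
- tin_a: the same tin as point tin_a_mid; origin at the centre of its underside
- tin_b: the same tin as point tin_b_mid; origin at the centre of its underside
- tin_c: the same tin as point tin_c_mid; origin at the centre of its underside
- organiser: fixed white plastic two-drawer organiser with black round turning knobs on its front (+x, away from the robot), 160 mm deep (x), 200 mm wide (y), 150 mm tall; knobs stand out 29 mm; origin at the centre of its underside. It stands off either the +y or the -y end of the board, its centre 0.32 to 0.39 m from the board's. Not to be pushed
- cup: bystander: white ceramic cup, 80 mm diameter at the rim, 95 mm tall, with four fluorescent markers standing in it up to 165 mm high; origin at the centre of its underside; stands off the other end of the board
- tape: bystander: roll of kraft tape lying flat, 116 mm outside diameter, 48 mm high; origin at the centre of its underside; beyond the board
- block: bystander: wooden block 70 x 100 x 40 mm high; origin at the centre of its underside; beyond the board
- clamp: bystander: stainless steel bar clamp lying flat, about 80 x 180 mm, 16 mm high; origin at the middle of its bar, at its underside; beyond the board
There are look-alikes about, which are no part of the job. What is shaped like the tin_c but green is not meant. Leave any turquoise look-alike of the tin_b alone.

How it is judged:
By the outcome, as a careful person would: the job done as asked, in the order asked, and still so for the second after the job is handed in, while the arm keeps its last pose, push and grip.
It also fails if it takes over 67 s, if anything falls off the work surface, if the arm or the gripper's body presses on something with over 40 N, if the wrist force passes 120 N, or if a joint passes its speed limit or range.

## Working session

There is one attempt and no reset: what is moved stays moved. The work goes in short steps, Python scripts to look and compute and a tool call to move; the robot and the scene stay as the last step left them, time stands still between calls to the robot, and variables do not carry over. Pictures are saved under pics/ and viewed, and the job is handed in when it is done.

Besides the shell and the picture viewer there is one more tool, called in YAML: its name, and indented under it one key for each argument. jog_arm: Moves the arm, as the interface text tells. Shifts and turns lie within -1 to 1; 1 stands for 150 mm of shift or 90 degrees of turn. Its arguments: {"type":"object","properties":{"motion":{"type":"array","items":{"type":"array","items":{"type":"number","minimum":-1,"maximum":1}}}},"required":["motion"]}

```bash
ls; mkdir -p pics; python3 - <<'E'
from bench import ctrl, vision
import cv2
print(ctrl.observe())
for n in ["scene","top"]:
    i=vision.snapshot(n); cv2.imwrite(f"pics/{n}0.png",i[:,:,::-1]); print(n,vision.camera_info(n))
E
```

```text
pics
{'time_s': 0.0, 'joint_positions': array([ 1.14202498e+00,  2.38770759e-01, -1.42512957e-02,  1.31920243e+00,
        3.87829690e-05,  1.57082138e+00]), 'qvel': array([ 0.00086345, -0.00116509, -0.00017184, -0.00050694, -0.0001826 ,
       -0.00051967]), 'joint_torque': array([ 6.89773278e-04, -5.38773751e+01,  3.46436548e+01,  1.84847944e-02,
        6.23813185e-05, -4.39988952e-07]), 'ee_pos': array([0.21809767, 0.47712411, 0.24768402]), 'orientation': array([-0.59467051,  0.59519326,  0.38174024, -0.38260471]), 'ft_force': array([-0.79821745, -0.65576383, -0.74288678]), 'ft_torque': array([-0.04119567, -0.00285656, -0.02284308]), 'gripper_width': 0.9958660798276612}
scene {'mtx': array([[451.20929443,   0.        , 321.72153806],
       [  0.        , 451.20929443, 236.56958433],
       [  0.        ,   0.        ,   1.        ]]), 'rvec': array([ 2.27403885,  0.96124416, -0.37813162]), 'tvec': array([-0.42997807, -0.25769762,  1.40291857])}
top {'mtx': array([[587.61511053,   0.        , 326.87617542],
       [  0.        , 587.61511053, 238.83980559],
       [  0.        ,   0.        ,   1.        ]]), 'rvec': array([ 2.1581749 , -2.18085092,  0.09222948]), 'tvec': array([0.03918279, 0.55710856, 1.29998201])}
```

View pics/scene0.png

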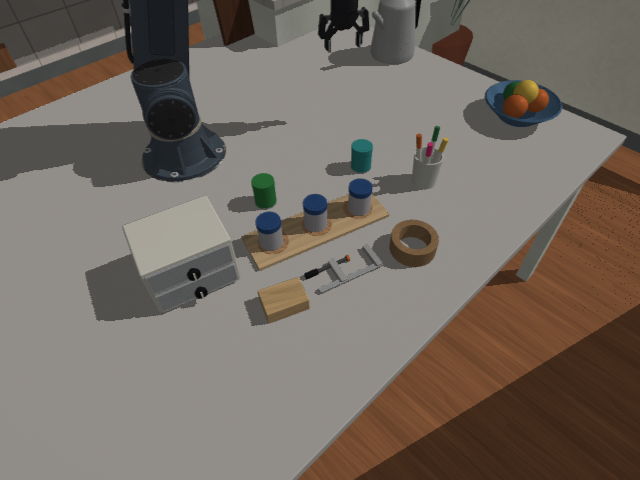

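View pics/top0.png

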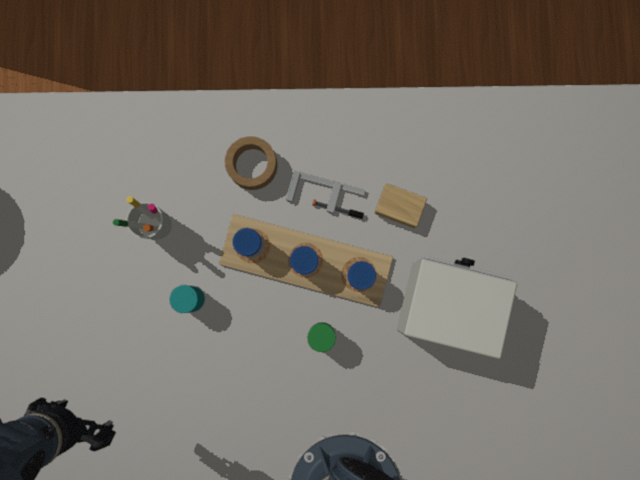

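The top view shows blue-lidded tins at (247,242), (305,261) and (361,276). The look-alikes are the turquoise tin at (186,299) and the green one at (321,338). The organiser is at (460,308), the robot's right (-y) end, so the order is right, middle, left. Next I measure the positions.

```bash
cat > h.py <<'E'
import numpy as np, cv2
from scipy.spatial.transform import Rotation as R
def ray(info,px,z):
    K=info["mtx"];Rm=cv2.Rodrigues(np.array(info["rvec"]))[0];t=np.array(info["tvec"]).ravel()
    c=-Rm.T@t; d=Rm.T@np.linalg.inv(K)@np.array([px[0],px[1],1.])
    return c+d*(z-c[2])/d[2]
def blobs(img,lo,hi,amin=60):
    h=cv2.cvtColor(img,cv2.COLOR_RGB2HSV); m=cv2.inRange(h,np.array(lo),np.array(hi))
    m=cv2.morphologyEx(m,cv2.MORPH_OPEN,np.ones((3,3)))
    cs,_=cv2.findContours(m,cv2.RETR_EXTERNAL,cv2.CHAIN_APPROX_NONE)
    return [c for c in cs if cv2.contourArea(c)>amin]
def axes(s):
    q=s["orientation"]; return R.from_quat([q[1],q[2],q[3],q[0]]).as_matrix()
E
python3 - <<'E'
from h import *
from bench import ctrl,vision
np.set_printoptions(precision=4,suppress=True)
print(axes(ctrl.observe()))
for n in ["top","scene"]:
    img=cv2.imread(f"pics/{n}0.png")[:,:,::-1].copy(); inf=vision.camera_info(n)
    for c in blobs(img,(105,150,50),(125,255,255)):
        (e,ax,_)=cv2.fitEllipse(c)
        P=np.array([ray(inf,p[0],.092) for p in c])
        (cc,r)=cv2.minEnclosingCircle(P[:,:2].astype(np.float32)*1000)
        print(n,"blue",np.round(e,1),cv2.contourArea(c),"ell->",ray(inf,e,.092),"circ",np.round(cc,1),round(r,1))
img=cv2.imread("pics/top0.png")[:,:,::-1].copy(); inf=vision.camera_info("top")
for nm,p,z in [("teal",(186,299),.08),("green",(321,338),.08),("b1",(233,216),.012),("b2",(392,256),.012),("b3",(380,306),.012),("b4",(221,266),.012),("o1",(424,260),.15),("o2",(515,281),.15),("o3",(500,356),.15),("o4",(407,335),.15),("knob",(465,262),.1),("cup",(146,221),.095),("tape",(251,162),.048),("clamp",(293,188),.016),("block",(400,205),.04)]:
    print(nm,ray(inf,p,z)[:2])
c=img[190:350,150:430]; cv2.imwrite("pics/crop0.png",cv2.resize(c,None,fx=2.5,fy=2.5)[:,:,::-1])
E
```

```text
[[ 0.4158 -0.0006 -0.9095]
 [ 0.9095 -0.0012  0.4158]
 [-0.0013 -1.      0.    ]]
top blue [361.3 275.2] 524.5 ell-> [ 0.4726 -0.0398  0.092 ] circ [472.8 -39.5] 28.8
top blue [303.8 259.9] 526.5 ell-> [0.5066 0.0825 0.092 ] circ [506.7  82.7] 28.7
top blue [246.8 241.7] 522.5 ell-> [0.547  0.2048 0.092 ] circ [547.1 205. ] 29.1
scene blue [268.3 222.6] 371.0 ell-> [ 0.4836 -0.0433  0.092 ] circ [482.7 -44.3] 34.1
scene blue [315.  204.3] 337.5 ell-> [0.5174 0.0785 0.092 ] circ [516.9  77.9] 34.5
scene blue [360.5 188.3] 302.5 ell-> [0.5578 0.2005 0.092 ] circ [557.1 199.7] 34.5
teal [0.4259 0.337 ]
green [0.3403 0.0476]
b1 [0.6138 0.2482]
b2 [ 0.518  -0.1141]
b3 [ 0.4054 -0.0848]
b4 [0.4994 0.275 ]
o1 [ 0.5005 -0.1649]
o2 [ 0.456  -0.3479]
o3 [ 0.3065 -0.312 ]
o4 [ 0.3498 -0.1269]
knob [ 0.4981 -0.2593]
cup [0.5938 0.4215]
tape [0.7309 0.2021]
clamp [0.6764 0.11  ]
block [ 0.6306 -0.1315]
```

View pics/crop0.png

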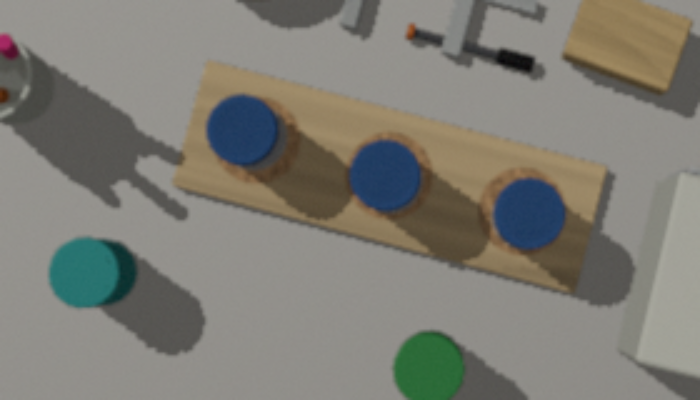

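The close crop confirms the choice: three blue lids on cork. The teal and green tins stand off the board. The tool's y axis points down, so I first turn to yaw 0, which puts tool x on world x and tool z on world y.

jog_arm:
  motion:
    - [0,0,0,0,0.095,0,0]
    - [0,0,0,0,0.095,0,0]
    - [0,0,0,0,0.095,0,0]
    - [0,0,0,0,0.095,0,0]
    - [0,0,0,0,0.095,0,0]
    - [0,0,0,0,0.095,0,0]
    - [0,0,0,0,0.095,0,0]
    - [0,0,0,0,0.06,0,0]
    - [0,0,0,0,0,0,0]

```text
time_s: 1.0
ee_pos: [0.2173, 0.4754, 0.2444]
orientation: [-0.704, 0.71, -0.007, 0.004]
ft_force: [0.2, 1.5, 0.1]
gripper_width: 0.999
```

jog_arm:
  motion:
    - [0.14,0,-0.285,0,0,0,0]
    - [0.14,0,-0.285,0,0,0,0]
    - [0.14,0,-0.285,0,0,0,0]
    - [0.14,0,-0.285,0,0,0,0]
    - [0.14,0,-0.285,0,0,0,0]
    - [0.14,0,-0.285,0,0,0,0]
    - [0.14,0,-0.285,0,0,0,0]
    - [0.14,0,-0.285,0,0,0,0]
    - [0.14,0,-0.285,0,0,0,0]
    - [0.14,0,-0.285,0,0,0,0]
    - [0.14,0,-0.285,0,0,0,0]
    - [0,0,0,0,0,0,0]

```text
time_s: 2.2
ee_pos: [0.457, -0.011, 0.2453]
orientation: [-0.704, 0.71, 0.01, -0.012]
ft_force: [0.5, 0.8, 0.8]
gripper_width: 1.002
```

```bash
cat >> h.py <<'E'
def go(s,target):
    A=axes(s); d=A.T@(np.array(target)-s["ee_pos"]); 
    # rotation to yaw0 down
    T=np.array([[1,0,0],[0,0,1],[0,-1,0]]).astype(float)
    rv=R.from_matrix(A.T@T).as_rotvec()
    print("pos",np.round(s["ee_pos"],4),"F",np.round(s["ft_force"],2),"w",round(s["gripper_width"],3),"t",round(s["time_s"],2)); print("shift units",np.round(d/.15,3),"turn units",np.round(rv/(np.pi/2),3))
E
python3 -c "
from h import *
from bench import ctrl
s=ctrl.observe(); go(s,[.4726,-.0395,.2]);print(s['joint_positions'].round(2))"
```

```text
pos [ 0.457  -0.011   0.2453] F [0.53 0.8  0.78] w 1.002 t 2.2
shift units [ 0.099  0.303 -0.19 ] turn units [ 0.006  0.02  -0.001]
[-0.02  0.12 -0.17  1.28 -0.01  1.52]
```

jog_arm:
  motion:
    - [0.05,0.1,-0.1,0.006,0.02,0,0]
    - [0.05,0.1,-0.1,0,0,0,0]
    - [0,0.1,0,0,0,0,0]
    - [0,0,0,0,0,0,0]

```text
time_s: 2.6
ee_pos: [0.4728, -0.0437, 0.1985]
orientation: [0.708, -0.707, -0.001, 0.003]
ft_force: [0.7, 0.2, -0.2]
gripper_width: 1.0
```

```bash
python3 - <<'E'
from h import *
from bench import ctrl,vision
s=ctrl.observe(); go(s,[.4726,-.0395,.07])
inf=vision.camera_info("wrist"); img=vision.snapshot("wrist"); cv2.imwrite("pics/w1.png",img[:,:,::-1])
for c in blobs(img,(105,150,40),(125,255,255),300):
    P=np.array([ray(inf,p[0],.092) for p in c]); cc,r=cv2.minEnclosingCircle(P[:,:2].astype(np.float32)*1000)
    print(c.reshape(-1,2).mean(0),np.round(cc,1),round(r,1))
E
```

```text
pos [ 0.4728 -0.0437  0.1985] F [ 0.66  0.24 -0.24] w 1.0 t 2.6
shift units [0.001 0.857 0.027] turn units [-0.001  0.004 -0.002]
[398.26598465  26.64194373] [509.9  80.6] 29.5
```

View pics/w1.png

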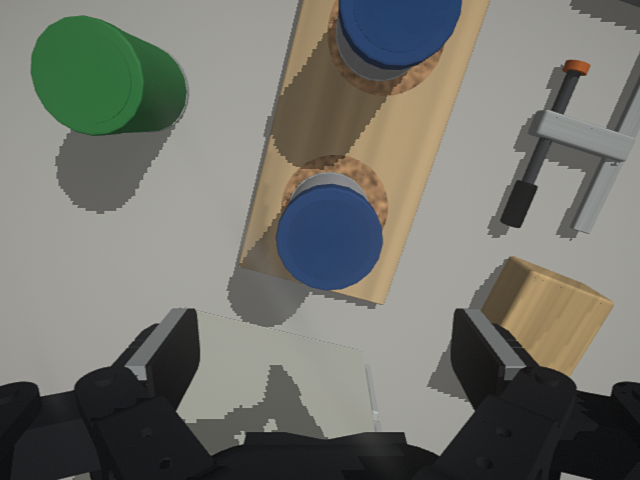

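The wrist view shows the target lid at (330,237), the middle lid at (400,30), green at (90,75). My mask missed the target lid, so I widen it.

```bash
python3 - <<'E'
from h import *
from bench import ctrl,vision
img=cv2.imread("pics/w1.png")[:,:,::-1].copy(); inf=vision.camera_info("wrist")
h=cv2.cvtColor(img,cv2.COLOR_RGB2HSV); print(h[237,330],h[30,400],h[275,330])
for c in blobs(img,(100,120,30),(130,255,255),300):
    P=np.array([ray(inf,p[0],.092) for p in c]); cc,r=cv2.minEnclosingCircle(P[:,:2].astype(np.float32)*1000)
    print(c.reshape(-1,2).mean(0),np.round(cc,1),round(r,1))
# cork masks, near r
m=cv2.inRange(h,np.array((8,90,60)),np.array((20,200,200)))
cv2.imwrite("pics/cm.png",m); print(h[175,300],h[180,375],h[150,405])
E
```

```text
[109 149 103] [108 156 106] [109 144 106]
[328.83783784 236.98310811] [476.5 -38.4] 30.8
[398.74086379  24.35880399] [510.7  80.3] 29.8
[ 15 111 159] [ 15 109 133] [ 19  86 177]
```

Two views put the lid at about (0.475, -0.039), within 4 mm of each other. Descending with the jaws open.

jog_arm:
  motion:
    - [0.012,0.15,0.028,0,0.004,0,0]
    - [0,0.15,0,0,0,0,0]
    - [0,0.15,0,0,0,0,0]
    - [0,0.15,0,0,0,0,0]
    - [0,0.15,0,0,0,0,0]
    - [0,0.1,0,0,0,0,0]
    - [0,0,0,0,0,0,0]

```text
time_s: 3.35
ee_pos: [0.4787, -0.0353, 0.0749]
orientation: [0.707, -0.707, -0.008, 0.002]
ft_force: [0.4, 0.3, -0.1]
gripper_width: 1.0
```

```bash
python3 - <<'E'
from h import *
from bench import ctrl,vision
s=ctrl.observe(); go(s,[.4745,-.039,.07])
E
```

```text
pos [ 0.4787 -0.0353  0.0749] F [ 0.38  0.28 -0.09] w 1.0 t 3.35
shift units [-0.029  0.033 -0.024] turn units [-0.001  0.01   0.006]
```

jog_arm:
  motion:
    - [-0.028,0.033,-0.024,0,0.01,0.006,0]
    - [0,0,0,0,0,0,0]

```text
time_s: 3.55
ee_pos: [0.4752, -0.0385, 0.0715]
orientation: [0.707, -0.707, -0.0, 0.0]
ft_force: [0.4, 1.2, -0.3]
gripper_width: 0.998
```

```bash
python3 - <<'E'
from h import *
from bench import ctrl,vision
s=ctrl.observe(); go(s,[.4745,-.039,.07])
img=vision.snapshot("wrist"); cv2.imwrite("pics/w2.png",img[:,:,::-1])
E
```

```text
pos [ 0.4752 -0.0385  0.0715] F [ 0.43  1.17 -0.26] w 0.998 t 3.55
shift units [-0.004  0.01  -0.003] turn units [-0.001  0.001  0.   ]
```

View pics/w2.png

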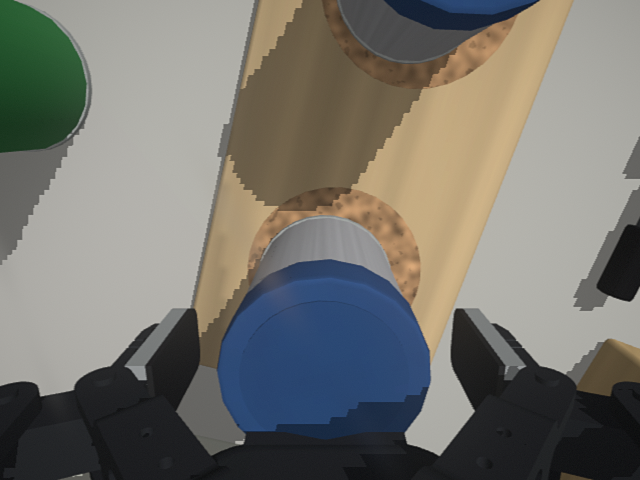

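The lid spans columns 220–430, centred between pads at 197 and 453. Closing.

jog_arm:
  motion:
    - [0,0,0,0,0,0,1]
    - [0,0,0,0,0,0,1]
    - [0,0,0,0,0,0,1]
    - [0,0,0,0,0,0,1]
    - [0,0,0,0,0,0,1]
    - [0,0,0,0,0,0,1]
    - [0,0,0,0,0,0,1]
    - [0,0,0,0,0,0,1]

```text
time_s: 4.4
ee_pos: [0.4766, -0.0386, 0.0738]
orientation: [0.707, -0.707, -0.002, -0.001]
ft_force: [0.3, 0.2, -0.5]
gripper_width: 0.688
```

```bash
python3 - <<'E'
from h import *
from bench import ctrl,vision
s=ctrl.observe(); go(s,[.4745,-.039,.11]);print(s['joint_torque'].round(3))
E
```

```text
pos [ 0.4766 -0.0386  0.0738] F [ 0.29  0.23 -0.47] w 0.688 t 4.4
shift units [-0.013 -0.242 -0.002] turn units [-0.001  0.001  0.003]
[ 5.0000e-03 -5.1310e+01  2.8359e+01 -2.0400e-01  1.0000e-02 -0.0000e+00]
```

jog_arm:
  motion:
    - [0,-0.06,0,0,0,0,1]
    - [0,-0.06,0,0,0,0,1]
    - [0,-0.06,0,0,0,0,1]
    - [0,-0.06,0,0,0,0,1]
    - [0,-0.06,0,0,0,0,1]
    - [0,-0.06,0,0,0,0,1]
    - [0,0,0,0,0,0,1]

```text
time_s: 5.1
ee_pos: [0.4768, -0.0387, 0.1336]
orientation: [0.707, -0.707, -0.002, -0.002]
ft_force: [1.2, -0.5, -3.0]
gripper_width: 0.687
```

jog_arm:
  motion:
    - [0,0,0,0,0,0,1]
    - [0,0,0,0,0,0,1]

```text
time_s: 5.3
ee_pos: [0.4768, -0.0387, 0.1338]
orientation: [0.707, -0.707, -0.003, -0.002]
ft_force: [1.4, -0.5, -2.8]
gripper_width: 0.689
```

jog_arm:
  motion:
    - [0,0,0,0,0,0,1]
    - [0,0,0,0,0,0,1]

```text
time_s: 5.5
ee_pos: [0.4763, -0.0386, 0.133]
orientation: [0.707, -0.707, -0.002, -0.001]
ft_force: [0.9, -0.3, -2.4]
gripper_width: 0.686
```

```bash
python3 - <<'E'
from h import *
from bench import ctrl,vision
s=ctrl.observe(); go(s,[.4750,-.039,.0735]);print(s['joint_torque'].round(3),s['joint_positions'].round(3))
F=[]
for k in range(3):
    i=vision.snapshot("scene"); F.append(ctrl.observe()["ft_force"])
print(np.round(F,2)); cv2.imwrite("pics/s1.png",i[120:320,180:440,::-1].repeat(2,0).repeat(2,1))
E
```

```text
pos [ 0.4763 -0.0386  0.133 ] F [ 0.91 -0.26 -2.39] w 0.686 t 5.5
shift units [-0.011  0.397 -0.003] turn units [-0.001  0.001  0.003]
[-1.0000e-03 -5.0623e+01  3.1988e+01 -5.5000e-02  2.0000e-03  0.0000e+00] [-8.200e-02  2.260e-01 -3.400e-01  1.000e+00  1.000e-03  1.488e+00]
[[-0.07  0.68 -3.  ]
 [-0.82 -0.53 -2.46]
 [ 0.12 -0.18 -2.87]]
```

View pics/s1.png

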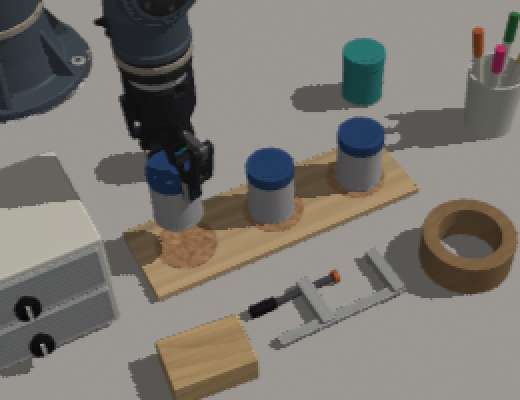

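Right tin: about -2.75 N, roughly 0.28 kg, so it is a light one. Setting it back.

jog_arm:
  motion:
    - [-0.003,0.07,0,0,0,0,1]
    - [0,0.07,0,0,0,0,1]
    - [0,0.07,0,0,0,0,1]
    - [0,0.07,0,0,0,0,1]
    - [0,0.04,0,0,0,0,1]
    - [0,0.03,0,0,0,0,1]
    - [0,0.0,0,0,0,0,1]

```text
time_s: 6.35
ee_pos: [0.4751, -0.0385, 0.0744]
orientation: [0.707, -0.707, -0.001, -0.0]
ft_force: [0.1, -0.1, -2.9]
gripper_width: 0.686
```

```bash
python3 - <<'E'
from h import *
from bench import ctrl,vision
s=ctrl.observe(); go(s,[.476,-.0386,.0735])
E
```

```text
pos [ 0.4751 -0.0385  0.0744] F [ 0.07 -0.14 -2.88] w 0.686 t 6.35
shift units [ 0.006  0.006 -0.001] turn units [-0.001  0.001  0.001]
```

jog_arm:
  motion:
    - [0,0.01,0,0,0,0,1]
    - [0,0.01,0,0,0,0,1]

```text
time_s: 6.55
ee_pos: [0.4754, -0.0386, 0.0736]
orientation: [0.707, -0.707, -0.002, -0.001]
ft_force: [-9.9, 1.2, 28.5]
gripper_width: 0.684
```

In contact with the board. I ease off, then open.

jog_arm:
  motion:
    - [0,-0.003,0,0,0,0,1]
    - [0,0,0,0,0,0,0]
    - [0,0,0,0,0,0,0]
    - [0,0,0,0,0,0,0]
    - [0,0,0,0,0,0,0]
    - [0,0,0,0,0,0,0]

```text
time_s: 7.15
ee_pos: [0.4774, -0.0387, 0.0762]
orientation: [0.707, -0.707, -0.003, -0.002]
ft_force: [-0.1, 0.4, -0.6]
gripper_width: 0.998
```

jog_arm:
  motion:
    - [0,-0.05,0,0,0,0,0]
    - [0,-0.1,0,0,0,0,0]
    - [0,-0.15,0,0,0,0,0]
    - [0,-0.2,0,0,0,0,0]
    - [0,-0.2,0,0,0,0,0]
    - [0,-0.1,0,0,0,0,0]
    - [0,0,0,0,0,0,0]

```text
time_s: 7.85
ee_pos: [0.4755, -0.0387, 0.2027]
orientation: [0.707, -0.707, -0.003, -0.002]
ft_force: [0.9, -0.6, -0.4]
gripper_width: 1.001
```

```bash
python3 - <<'E'
from h import *
from bench import ctrl,vision
s=ctrl.observe(); go(s,[.5075,.082,.19])
img=vision.snapshot("wrist"); cv2.imwrite("pics/w3.png",img[:,:,::-1])
E
```

```text
pos [ 0.4755 -0.0387  0.2027] F [ 0.89 -0.64 -0.39] w 1.001 t 7.85
shift units [0.214 0.086 0.804] turn units [-0.     0.001  0.004]
```

View pics/w3.png

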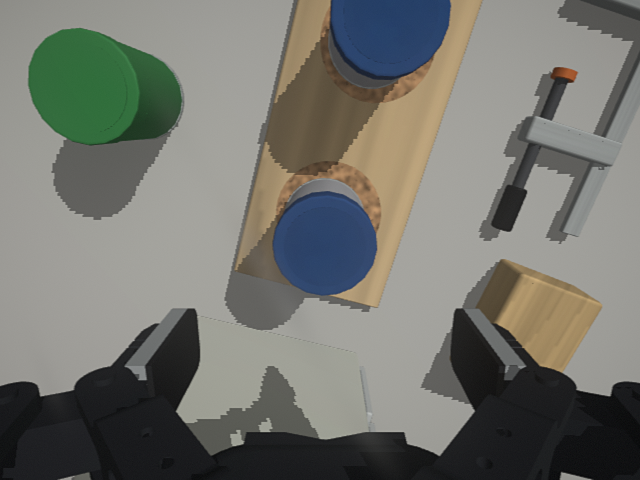

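The right tin stands upright on its spot at (325,243). On to the middle one.

jog_arm:
  motion:
    - [0.055,0,0.2,0,0,0.004,0]
    - [0.055,0.02,0.2,0,0,0,0]
    - [0.055,0.02,0.2,0,0,0,0]
    - [0.05,0.02,0.2,0,0,0,0]
    - [0,0,0,0,0,0,0]
    - [0,0,0,0,0,0,0]

```text
time_s: 8.5
ee_pos: [0.5057, 0.0846, 0.1863]
orientation: [-0.707, 0.707, -0.003, -0.003]
ft_force: [-0.8, 0.4, -1.0]
gripper_width: 1.002
```

```bash
cat > look.py <<'E'
from h import *
from bench import ctrl,vision
import sys
t=[float(v) for v in sys.argv[1:4]]
s=ctrl.observe(); go(s,t)
if len(sys.argv)>4:
    inf=vision.camera_info("wrist"); img=vision.snapshot("wrist"); cv2.imwrite(sys.argv[4],img[:,:,::-1])
    for c in blobs(img,(100,120,30),(130,255,255),300):
        P=np.array([ray(inf,p[0],.092) for p in c]); cc,r=cv2.minEnclosingCircle(P[:,:2].astype(np.float32)*1000)
        print(c.reshape(-1,2).mean(0),np.round(cc,1),round(r,1))
E
python3 look.py .508 .082 .0725 pics/w4.png
```

```text
pos [0.5057 0.0846 0.1863] F [-0.8   0.38 -0.96] w 1.002 t 8.5
shift units [ 0.022  0.758 -0.017] turn units [ 0.001 -0.001 -0.005]
[281.47770701 417.6656051 ] [476.7 -28.3] 31.2
[332.77096774 251.23225806] [510.4  85.4] 31.0
[417.96969697  26.94545455] [550.3 205. ] 30.1
```

jog_arm:
  motion:
    - [0.02,0.15,0,0,0,-0.004,0]
    - [0,0.15,0,0,0,0,0]
    - [0,0.15,0,0,0,0,0]
    - [0,0.15,0,0,0,0,0]
    - [0,0.09,0,0,0,0,0]
    - [0,0.04,0,0,0,0,0]
    - [0,0,0,0,0,0,0]

```text
time_s: 9.25
ee_pos: [0.5063, 0.0779, 0.072]
orientation: [-0.706, 0.708, -0.004, 0.002]
ft_force: [0.2, -0.9, -0.2]
gripper_width: 1.004
```

```bash
python3 look.py .5085 .0835 .0725 pics/w5.png
```

```text
pos [0.5063 0.0779 0.072 ] F [ 0.19 -0.86 -0.22] w 1.004 t 9.25
shift units [ 0.015 -0.003  0.037] turn units [ 0.001 -0.006 -0.002]
[330.53250774 337.27708978] [510.3  86.7] 31.6
```

View pics/w5.png

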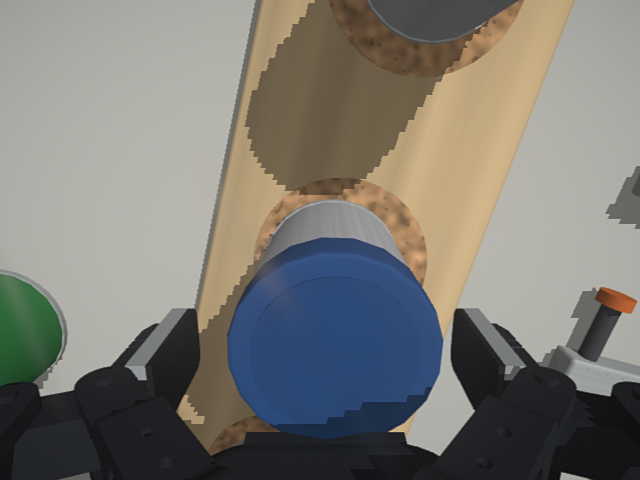

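The lid spans columns 228–442, about 10 px right of centre. I nudge, then grip.

jog_arm:
  motion:
    - [0.018,0,0.037,0,-0.006,0,0]
    - [0,0,0,0,0,0,0.3]
    - [0,0,0,0,0,0,1]
    - [0,0,0,0,0,0,1]
    - [0,0,0,0,0,0,1]
    - [0,0,0,0,0,0,1]
    - [0,0,0,0,0,0,1]
    - [0,0,0,0,0,0,1]
    - [0,0,0,0,0,0,1]

```text
time_s: 10.2
ee_pos: [0.5107, 0.0841, 0.075]
orientation: [-0.707, 0.708, 0.001, -0.0]
ft_force: [0.2, -0.8, -3.0]
gripper_width: 0.689
```

jog_arm:
  motion:
    - [0,-0.06,0,0,0,0,1]
    - [0,-0.06,0,0,0,0,1]
    - [0,-0.06,0,0,0,0,1]
    - [0,-0.06,0,0,0,0,1]
    - [0,-0.06,0,0,0,0,1]
    - [0,-0.06,0,0,0,0,1]
    - [0,0,0,0,0,0,1]
    - [0,0,0,0,0,0,1]
    - [0,0,0,0,0,0,1]

```text
time_s: 11.1
ee_pos: [0.5112, 0.0843, 0.1352]
orientation: [-0.707, 0.707, 0.002, 0.001]
ft_force: [-0.3, -0.4, -2.5]
gripper_width: 0.689
```

```bash
python3 look.py .5085 .0835 .0725; python3 - <<'E'
from h import *
from bench import ctrl,vision
F=[]
for k in range(3):
    i=vision.snapshot("scene"); F.append(ctrl.observe()["ft_force"])
print(np.round(F,2)); cv2.imwrite("pics/s2.png",i[120:320,180:440,::-1].repeat(2,0).repeat(2,1))
E
```

```text
pos [0.5112 0.0843 0.1352] F [-0.27 -0.43 -2.54] w 0.689 t 11.1
shift units [-0.019  0.418 -0.005] turn units [0.001 0.001 0.002]
[[ 0.5   0.25 -2.97]
 [ 0.64 -0.34 -3.15]
 [ 0.13 -0.12 -2.84]]
```

View pics/s2.png

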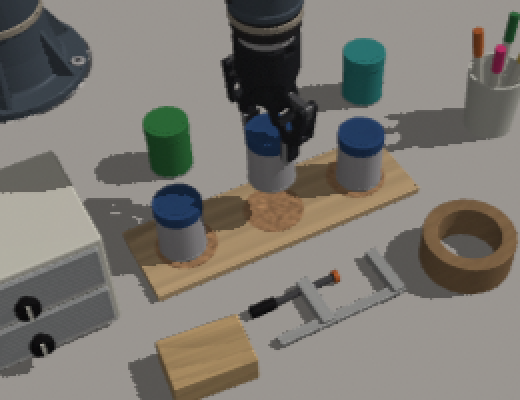

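Middle tin: about 0.29 kg, also light. Setting it back.

jog_arm:
  motion:
    - [-0.003,0.07,0,0,0,0,1]
    - [0,0.07,0,0,0,0,1]
    - [0,0.07,0,0,0,0,1]
    - [0,0.07,0,0,0,0,1]
    - [0,0.05,0,0,0,0,1]
    - [0,0.025,0,0,0,0,1]
    - [0,0.01,0,0,0,0,1]

```text
time_s: 11.95
ee_pos: [0.5094, 0.0839, 0.0747]
orientation: [-0.707, 0.708, 0.0, -0.001]
ft_force: [-12.5, -2.4, 44.4]
gripper_width: 0.691
```

jog_arm:
  motion:
    - [0,0.01,0,0,0,0,1]

```text
time_s: 12.05
ee_pos: [0.5094, 0.0839, 0.0748]
orientation: [-0.707, 0.708, 0.001, -0.0]
ft_force: [-9.5, -0.8, 25.6]
gripper_width: 0.686
```

jog_arm:
  motion:
    - [0,-0.003,0,0,0,0,1]
    - [0,0,0,0,0,0,0]
    - [0,0,0,0,0,0,0]
    - [0,0,0,0,0,0,0]
    - [0,0,0,0,0,0,0]
    - [0,0,0,0,0,0,0]

```text
time_s: 12.65
ee_pos: [0.5107, 0.0841, 0.0762]
orientation: [-0.707, 0.707, 0.002, 0.001]
ft_force: [0.8, 0.2, 0.3]
gripper_width: 1.001
```

jog_arm:
  motion:
    - [0,-0.05,0,0,0,0,0]
    - [0,-0.1,0,0,0,0,0]
    - [0,-0.15,0,0,0,0,0]
    - [0,-0.2,0,0,0,0,0]
    - [0,-0.2,0,0,0,0,0]
    - [0,-0.1,0,0,0,0,0]
    - [0,0,0,0,0,0,0]

```text
time_s: 13.35
ee_pos: [0.5095, 0.0841, 0.2026]
orientation: [-0.707, 0.707, 0.001, 0.0]
ft_force: [0.5, 0.2, 0.3]
gripper_width: 0.999
```

```bash
python3 look.py .5485 .2045 .19 pics/w6.png
```

```text
pos [0.5095 0.0841 0.2026] F [0.48 0.22 0.26] w 0.999 t 13.35
shift units [0.261 0.084 0.802] turn units [0.001 0.001 0.001]
[275.33766234 408.07792208] [476.8 -31.6] 32.9
[325.06185567 241.44329897] [511.1  85.6] 30.9
[402.80634921  28.53650794] [550.3 205.4] 29.9
```

View pics/w6.png

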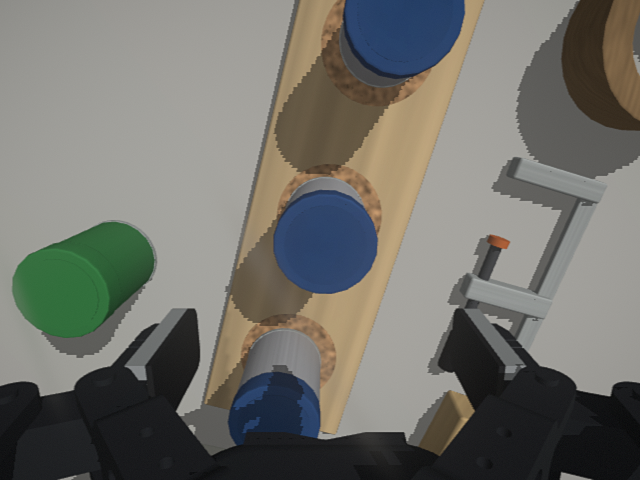

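The middle tin is upright on its spot, with the right one on its own behind it. Moving to the left tin.

jog_arm:
  motion:
    - [0.065,0,0.2,0,0,0,0]
    - [0.065,0.02,0.2,0,0,0,0]
    - [0.065,0.02,0.2,0,0,0,0]
    - [0.06,0.02,0.18,0,0,0,0]
    - [0,0,0,0,0,0,0]
    - [0,0,0,0,0,0,0]

```text
time_s: 14.0
ee_pos: [0.5459, 0.2036, 0.1857]
orientation: [-0.706, 0.709, -0.003, -0.002]
ft_force: [0.4, -0.2, -0.7]
gripper_width: 1.003
```

```bash
python3 look.py .5485 .205 .0725 pics/w7.png
```

```text
pos [0.5459 0.2036 0.1857] F [ 0.39 -0.16 -0.73] w 1.003 t 14.0
shift units [0.022 0.754 0.013] turn units [ 0.003 -0.    -0.004]
[270.44554455 416.52805281] [510.3  93.5] 31.8
[333.09615385 243.26923077] [550.4 208.6] 30.9
```

jog_arm:
  motion:
    - [0.025,0.15,0.02,0.003,0,-0.004,0]
    - [0,0.15,0,0,0,0,0]
    - [0,0.15,0,0,0,0,0]
    - [0,0.15,0,0,0,0,0]
    - [0,0.09,0,0,0,0,0]
    - [0,0.04,0,0,0,0,0]
    - [0,0,0,0,0,0,0]

```text
time_s: 14.75
ee_pos: [0.5473, 0.1988, 0.0724]
orientation: [-0.707, 0.707, -0.003, 0.002]
ft_force: [-0.7, 0.5, 0.3]
gripper_width: 0.998
```

```bash
python3 look.py .549 .206 .0725 pics/w8.png
```

```text
pos [0.5473 0.1988 0.0724] F [-0.68  0.53  0.3 ] w 0.998 t 14.75
shift units [ 0.011 -0.001  0.048] turn units [ 0.001 -0.005 -0.001]
[328.2208589  330.35736196] [550.7 209.5] 31.7
```

View pics/w8.png

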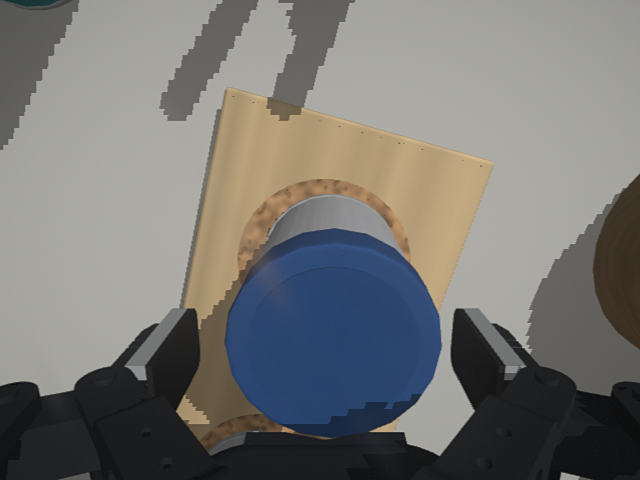

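The lid spans columns 226–441, and the fingers are clear of everything. Nudge, grip and lift a few centimetres.

jog_arm:
  motion:
    - [0.015,0,0.048,0,-0.005,0,0]
    - [0,0,0,0,0,0,0.3]
    - [0,0,0,0,0,0,1]
    - [0,0,0,0,0,0,1]
    - [0,0,0,0,0,0,1]
    - [0,0,0,0,0,0,1]
    - [0,0,0,0,0,0,1]
    - [0,0,0,0,0,0,1]
    - [0,0,0,0,0,0,1]

```text
time_s: 15.7
ee_pos: [0.5512, 0.207, 0.0757]
orientation: [0.707, -0.707, -0.001, -0.001]
ft_force: [-0.7, -0.2, -2.4]
gripper_width: 0.681
```

jog_arm:
  motion:
    - [0,-0.06,0,0,0,0,1]
    - [0,-0.06,0,0,0,0,1]
    - [0,-0.06,0,0,0,0,1]
    - [0,-0.06,0,0,0,0,1]
    - [0,-0.06,0,0,0,0,1]
    - [0,-0.06,0,0,0,0,1]
    - [0,0,0,0,0,0,1]
    - [0,0,0,0,0,0,1]
    - [0,0,0,0,0,0,1]

```text
time_s: 16.6
ee_pos: [0.5504, 0.2068, 0.1344]
orientation: [0.707, -0.707, -0.001, -0.0]
ft_force: [-1.4, -0.8, -5.7]
gripper_width: 0.684
```

```bash
python3 look.py .55 .206 .23; python3 - <<'E'
from h import *
from bench import ctrl,vision
F=[]
for k in range(3):
    i=vision.snapshot("scene"); F.append(ctrl.observe()["ft_force"])
print(np.round(F,2)); cv2.imwrite("pics/s3.png",i[100:300,180:440,::-1].repeat(2,0).repeat(2,1))
E
```

```text
pos [0.5504 0.2068 0.1344] F [-1.45 -0.79 -5.68] w 0.684 t 16.6
shift units [-0.002 -0.637 -0.005] turn units [-0.     0.     0.001]
[[-0.66 -0.05 -5.92]
 [ 0.09 -0.04 -4.84]
 [ 0.01 -0.73 -5.4 ]]
```

View pics/s3.png

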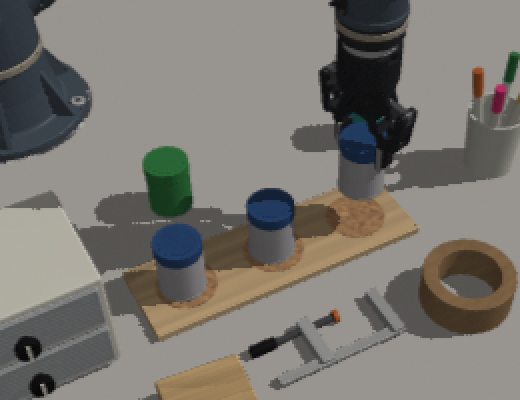

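Left tin: about 5.5 N, roughly 0.56 kg, clearly the heaviest. Raising it to about 15 cm.

jog_arm:
  motion:
    - [0,-0.08,0,0,0,0,1]
    - [0,-0.1,0,0,0,0,1]
    - [0,-0.1,0,0,0,0,1]
    - [0,-0.1,0,0,0,0,1]
    - [0,-0.1,0,0,0,0,1]
    - [0,-0.07,0,0,0,0,1]
    - [0,-0.03,0,0,0,0,1]
    - [0,0,0,0,0,0,1]
    - [0,0,0,0,0,0,1]
    - [0,0,0,0,0,0,1]
    - [0,0,0,0,0,0,1]
    - [0,0,0,0,0,0,1]

```text
time_s: 17.95
ee_pos: [0.5485, 0.2062, 0.2251]
orientation: [-0.706, 0.708, -0.001, -0.002]
ft_force: [0.9, -0.5, -6.2]
gripper_width: 0.688
```

```bash
python3 look.py .55 .206 .225; python3 - <<'E'
from h import *
from bench import ctrl,vision
F=[]
for n in ["top","scene"]:
    i=vision.snapshot(n); s=ctrl.observe(); F.append(s["ft_force"]); cv2.imwrite(f"pics/{n}9.png",i[:,:,::-1])
print(np.round(F,2),s["ee_pos"],s["qvel"].round(3))
for n,z in [("top",.092),("scene",.092)]:
    img=cv2.imread(f"pics/{n}9.png")[:,:,::-1].copy(); inf=vision.camera_info(n)
    for c in blobs(img,(105,150,50),(125,255,255)):
        P=np.array([ray(inf,p[0],z) for p in c]); cc,r=cv2.minEnclosingCircle(P[:,:2].astype(np.float32)*1000); print(n,c.reshape(-1,2).mean(0).round(1),np.round(cc,1),round(r,1))
E
```

```text
pos [0.5485 0.2062 0.2251] F [ 0.88 -0.49 -6.16] w 0.688 t 17.95
shift units [ 0.01   0.    -0.001] turn units [ 0.001  0.    -0.002]
[[-0.1  -0.58 -5.87]
 [-0.33 -0.6  -5.27]] [0.54856341 0.20613549 0.225183  ] [ 0.002 -0.004  0.006  0.     0.001 -0.002]
top [361.3 274.7] [473.8 -39.5] 28.4
top [303.8 259.8] [507.7  82.7] 28.5
top [246.7 238.5] [554.  206.5] 19.4
scene [268.3 222.7] [483.7 -41.9] 35.0
scene [315.  204.5] [517.8  78.7] 34.1
scene [360.2 141.5] [428.7 344.9] 44.9
```

View pics/scene9.png

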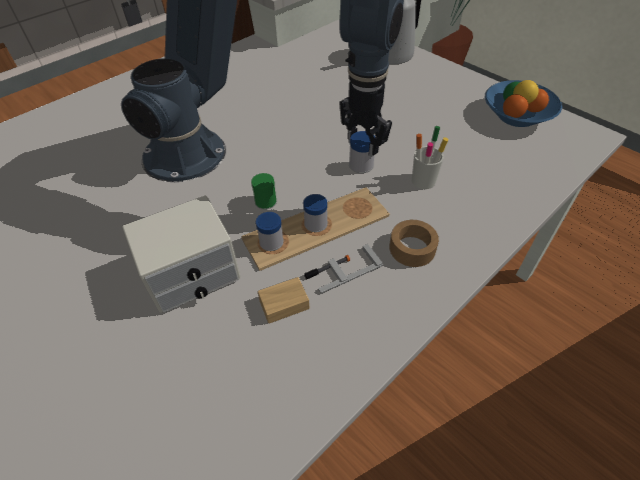

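View pics/top9.png

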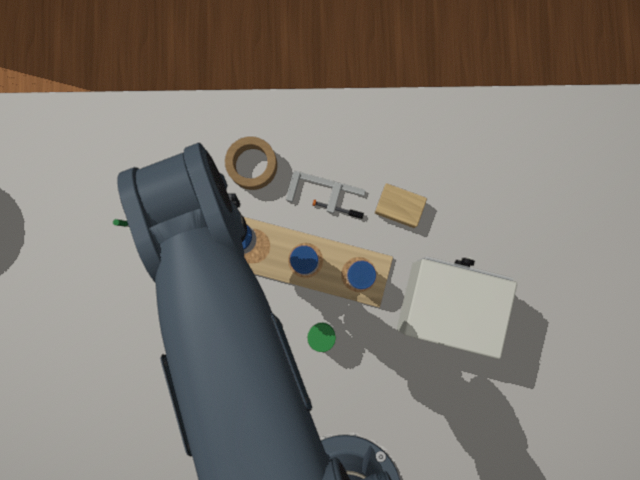

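The other two tins are within about 1 mm of where they started. The heavy tin is up, upright and still, and the bystanders I can see are unmoved. Handing in.

```bash
python3 -c "
from bench import finish_job; print(finish_job())"
```

```text
the job is handed in; nothing more can be done
None
```

I lifted the tins in order from the organiser end: right about 0.28 kg, middle about 0.29 kg, left about 0.56 kg. The right and middle tins went back on their spots. The left one, clearly the heaviest, is held up about 15 cm clear of the board. I handed the job in at about 18 s of the 67 s allowed.

**Last checks:**
- **Tins set back:** both stand upright, within about 1 mm of where they started in the top view.
- **Heavy tin:** the grip is steady at about 58 mm, the joints are practically still, and the wrist carries about 5.3 to 6.2 N.
- **Bystanders:** the organiser, tape, block, clamp and green tin look unmoved in both views. The cup is partly hidden by the arm from above but looks unmoved in the scene view. The turquoise tin was hidden by the arm in the last pictures, so I could not recheck it, but the gripper never went near it.

**Disagreements:** setting the middle tin down pressed it on the board at up to about 44 N in the wrist readings (about 28 N for the right tin). That force went through the tin rather than the arm or gripper body, and is below the 120 N wrist limit. The wrist and top cameras put the lids 2 to 5 mm apart, and I gripped between the two readings.

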